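# Push the tube rack home in the green loading bay

### The arm

A 6-joint arm with a two-finger parallel gripper is mounted at the origin on the work surface. World frame = base frame: x ahead of the robot, y to its left, z up, the work surface at z = 0. Lengths are in m, angles in rad, forces in N, time in s.
With the tool pointing down it reaches from about 0.3 to 0.775 m from the base axis. Payload 14.6 kg.
Tool frame: the origin (TCP) lies midway between the tips of the shut fingers; the grasp point (between the pads) lies 19 mm behind it (ctrl.grip_depth is the z of the grasp point in the tool frame, in m); z points along the fingers, y is the line along which they close (so a half turn about z gives the same grasp; the last joint's range is limited). The gripper opens to 94 mm and grips with 3 to 60 N. Pads are 16 mm wide; open, the fingers measure 119 mm over their backs; the gripper's body (75 mm by 177 mm) begins 78 mm behind the grasp point.
Start: joints at [1.095, 0.3, 1.521, -0, 1.321, -0.067], TCP at [0.219, 0.505, 0.205] pointing down, gripper open.
Joint ranges: [-3.03, 3.03], [-0.79, 2.21], [0.23, 2.52], [-1.04, 4.18], [0, 3.07], [-2.55, 2.55]. Speed limits (rad/s): [2.22, 2.22, 2.57, 3.14, 3.14, 3.14].

### API

Orientations are given as [roll, pitch, yaw] about the fixed x, y, z axes, in that order (R = Rz(yaw) Ry(pitch) Rx(roll)).
In Python, from station import ctrl gives the robot as it stands. The module is installed in compiled form; this text tells all that it offers.
- The arm moves only by the tool carry_out, never from a script. Its argument "commands" is a list of rows, each a list of 3 entries, a list of its own where there are three numbers: the closure, from 0 (fully open) to 1 (shut), then the shift along the tool's x, y, z in mm, then the turn, a rotation vector about the tool's x, y, z in rad. In form: [[gripper, [tx, ty, tz], [wx, wy, wz]], ...]. A call has 1 to 10 rows; each row shifts and turns the commanded pose from where the row before left it, along the tool's axes as they then stand; what a row does not reach is not made up. A row lasts 1/8 s, in which the tool goes at most 62.5 mm and 10.7 degrees, less where a joint would pass 70% of its speed; a pose out of reach is approached as far as the arm can. A call with a gripper value outside its range is refused whole. The fingers move at their own pace and stop on an object; "squeeze" is the grip in N (left out, the last holds). Time passes only in rows, so rows that do not move let the fingers close. It gives the time, the measured TCP pose, the force, the opening and the grip force at its end, in the units of the state.
- ctrl.get_obs(): the state, without advancing time (a new reading comes with each control period).
- ctrl.camera(name): name is "scene" or "top" or "wrist"; returns a dict with "img" (480x640x3 uint8, blue, green, red), "camera_matrix" (3x3 intrinsics, pixels), "rvec" (rotation vector, rad) and "tvec" (3), from world to camera coordinates, as OpenCV has them. Camera axes: x right, y down, z forward; pixel columns grow to the right and rows downward; lengths in m; the calibration is good to about 2 mm. A picture is of the moment at which its call begins. There is no depth.
- ctrl.hand_in(): hands the job in; it is judged then, once.
Trained networks look in the newest picture that a camera, given by its name, has taken for a name from the list of things; names that differ only in an ending like _2 or _b are one class to them, and where a whole thing is asked for, a point or a joint stands for the part that bears it (a point fixed in the world has none). Each returns a list of dicts, best first, with "score" (0 to 1); they miss things now and then, are a little off and sometimes report something else, mostly with a low value. They report only what shows in the picture. A call takes as long as a camera call. They do not tell look-alikes from the thing itself.
- ctrl.outline_of(thing, camera): "region" (480x640 bool, what is visible of it).
- ctrl.place_of(thing, camera): "at" ([x, y, z] in m, in world coordinates, good to about 4 mm: a listed point, or the origin of a listed thing).
The state is a dict: "time_s": time; "qpos": joint angles; "joint_vel": joint speeds; "tau": joint torques, N m; "ee_pos": TCP position; "eef_rot": TCP orientation; "force": force on the tool from outside, world axes, zero at the start; "moment": the same for the moment, N m; "grip_width": finger opening in m; "grip_force": force on a finger pad.
Only numpy, scipy, OpenCV 4.12 (cv2) and the standard library are available. Lean on these libraries where they do the work, as an engineer would, in place of code of your own. Each camera call takes 0.05 s, during which the arm holds its last target. There are 200 camera calls.

### The job

Push the white tube rack along the bench into the green loading bay until its long side is flat against the back stop, then leave it there and take the hand away. Only push on the rack itself: do not lift or tip it, do not touch the tubes standing in it, and leave the other things on the bench where they are.

Things in the scene. Friction and masses are not known exactly. Their poses are not given: they have to be found in the camera images.
- rack: Loose white tube rack, a block 62 (x) by 124 (y) by 50 mm high, 0.26-0.47 kg, slides at 1-3 N; two rows of five holes hold three capped tubes. Origin: centre of underside; x roughly away from the robot, turned up to 17 deg. The tubes reach 83 mm above the bench, all within 30 mm of its centre in y, 21 mm in x
- green_bay: Fixed green bay, mouth towards the robot; left or right, turned up to 9 deg. Origin: on the bench, where the seated rack is centred; x into the bay, y along the back stop. Back stop 45 mm high, 156 long, inner face x = +31 mm. Side guides 18 high, 8 thick, inner faces y = +-70 (8 mm play each side of the rack), from x = -31 to +31. Its green floor patch is flush: no step
- blue_bay: Fixed blue bay of the same shape, sizes and axes as the green one, on the other side; stays empty
- tube_red: Capped sample tube, yellow barrel, red cap, 13 mm across (cap 15), 75 long, standing loose in a rack hole with its cap 33 mm above the rack. Origin: centre of its underside, 8 mm above the rack's underside; z along the tube
- tube_yellow: Capped sample tube, yellow barrel, yellow cap, 13 mm across (cap 15), 75 long, standing loose in a rack hole with its cap 33 mm above the rack. Origin: centre of its underside, 8 mm above the rack's underside; z along the tube
- tube_purple: Capped sample tube, yellow barrel, purple cap, 13 mm across (cap 15), 75 long, standing loose in a rack hole with its cap 33 mm above the rack. Origin: centre of its underside, 8 mm above the rack's underside; z along the tube
- beaker: Small clear glass beaker, 44 mm across, 60 high, standing between the two bays. Origin: centre of its underside
- amber_bottle: Brown glass bottle, 58 mm across, 110 high, on the left of the bench. Origin: centre of its underside
- petri_dish: Clear petri dish, 90 mm across, 15 high, lying on the left of the bench. Origin: centre of its underside
- slide_box: Blue microscope-slide box with a dark band, 85 x 95 x 30 mm, on the right of the bench. Origin: centre of its underside
- tip_box: Orange box of pipette tips, 80 x 110 x 58 mm, on the right of the bench. Origin: centre of its underside
Things that resemble listed ones, but are neither listed nor needed, are in the scene too. There is more than one size of the green_bay; the job needs the smallest.

How it is judged:
By the outcome, as a careful person would: the job done as asked, in the order asked, and still so for the second after the job is handed in, with the robot touching nothing.
It also fails if it takes over 54 s, if anything falls off the work surface, if the arm or the gripper's body presses on something with over 40 N, if the wrist force passes 120 N, or if a joint passes its speed limit or range.

## Working session

There is one attempt and no reset: what is moved stays moved. The work goes in short steps, Python scripts to look and compute and a tool call to move; the robot and the scene stay as the last step left them, time stands still between calls to the robot, and variables do not carry over. Pictures are saved under pics/ and viewed, at most 10 in all, crops included, and the job is handed in when it is done.

Besides the shell and the picture viewer there is one more tool, called as name([rows], argument=value, ...), one row to a line, values as JSON. carry_out: Moves the arm, as the interface text tells. Its arguments: {"type":"object","properties":{"commands":{"type":"array","items":{"type":"array"}},"squeeze":{"type":"number"}},"required":["commands"]}

```bash
mkdir -p pics
cat > h.py <<'E'
import numpy as np, cv2
from station import ctrl
def ray(c,uv,z=0.0):
    R,_=cv2.Rodrigues(np.array(c["rvec"],float)); t=np.array(c["tvec"],float).reshape(3)
    uv=np.array(uv,float).reshape(-1,1,2)
    p=cv2.undistortPoints(uv,np.array(c["camera_matrix"]),None).reshape(-1,2)
    d=np.c_[p,np.ones(len(p))]@R; o=-R.T@t
    return o+d*((z-o[2])/d[:,2])[:,None]
def proj(c,P):
    return cv2.projectPoints(np.array(P,float).reshape(-1,3),np.array(c["rvec"],float),np.array(c["tvec"],float),np.array(c["camera_matrix"]),None)[0].reshape(-1,2)
E
python3 - <<'E'
from h import *
for n in("top","scene"):
    c=ctrl.camera(n); cv2.imwrite(f"pics/{n}1.png",c["img"])
    print(n,"cam at",(-cv2.Rodrigues(np.array(c["rvec"],float))[0].T@np.array(c["tvec"]).reshape(3)).round(3))
    for t in("rack","green_bay","blue_bay","tube_red","tube_yellow","tube_purple","beaker","amber_bottle"):
        print(t,[(np.round(d["at"],3).tolist(),round(d["score"],2),proj(c,d["at"]).round().tolist()) for d in ctrl.place_of(t,n)])
o=ctrl.get_obs();print(o["time_s"],o["ee_pos"],o["eef_rot"],o["grip_width"])
E
```

```text
top cam at [0.355 0.068 1.222]
rack [([0.677, -0.18, -0.003], 0.68, [[387.0, 163.0]]), ([0.489, -0.022, -0.001], 0.64, [[330.0, 231.0]])]
green_bay [([0.661, 0.197, 0.0], 0.8, [[249.0, 168.0]]), ([0.26, 0.528, -0.002], 0.78, [[120.0, 319.0]]), ([0.239, 0.248, 0.0], 0.67, [[227.0, 327.0]])]
blue_bay [([0.678, -0.181, -0.003], 0.71, [[387.0, 163.0]])]
tube_red [([0.507, -0.042, 0.011], 0.37, [[337.0, 224.0]])]
tube_yellow [([0.478, -0.024, 0.01], 0.56, [[331.0, 235.0]])]
tube_purple [([0.51, -0.006, 0.004], 0.37, [[324.0, 223.0]])]
beaker [([0.734, 0.006, 0.001], 0.53, [[319.0, 142.0]]), ([0.626, -0.404, -0.003], 0.37, [[469.0, 182.0]])]
amber_bottle [([0.603, 0.375, 0.001], 0.82, [[182.0, 189.0]])]
scene cam at [1.429 0.084 0.897]
rack [([0.656, 0.194, -0.0], 0.5, [[392.0, 301.0]])]
green_bay [([0.242, 0.247, -0.001], 0.86, [[402.0, 194.0]]), ([0.258, 0.524, -0.003], 0.79, [[498.0, 199.0]])]
blue_bay [([0.677, -0.176, -0.002], 0.66, [[233.0, 305.0]]), ([0.657, 0.193, 0.0], 0.62, [[391.0, 301.0]])]
tube_red [([0.501, -0.045, 0.003], 0.53, [[295.0, 252.0]])]
tube_yellow [([0.481, -0.022, 0.003], 0.42, [[305.0, 247.0]])]
tube_purple [([0.509, -0.0, 0.007], 0.59, [[312.0, 254.0]])]
beaker [([0.737, 0.006, 0.001], 0.91, [[309.0, 327.0]]), ([0.502, -0.043, 0.003], 0.66, [[296.0, 253.0]])]
amber_bottle [([0.606, 0.377, -0.001], 0.94, [[467.0, 287.0]]), ([0.737, 0.008, -0.001], 0.35, [[310.0, 327.0]])]
0.9 [0.21863421 0.50466644 0.20547178] [3.14157434e+00 4.32344085e-05 2.73281338e+00] 0.09411861119303905
```

View pics/top1.png

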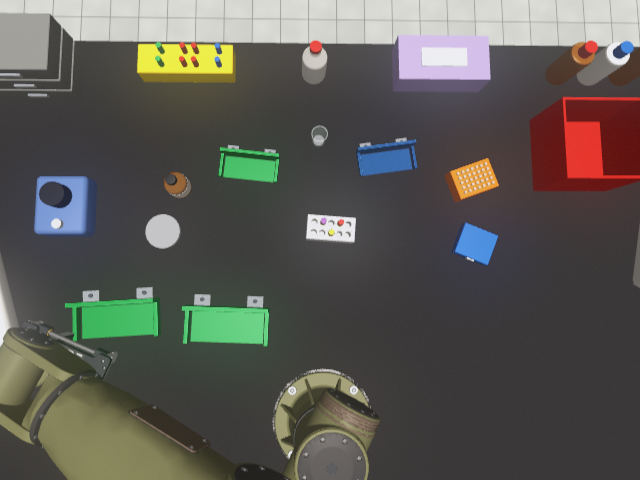

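View pics/scene1.png

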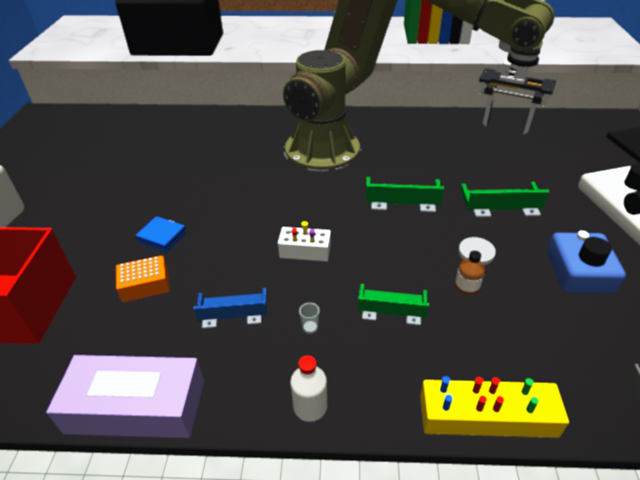

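The top view shows three green bays: A at (249,165), B at (227,325) and C at (118,319). A is visibly the smallest, about 58 px wide against about 85 px, and it sits opposite the blue bay on the other side of the beaker. I'll fit models to get exact poses and sizes, and check A in an enlarged crop.

```bash
cat >> h.py <<'E'
from scipy.optimize import minimize
def box(x0,x1,y0,y1,z0,z1): return np.array([[x,y,z] for x in(x0,x1) for y in(y0,y1) for z in(z0,z1)])*1e-3
RACK=[box(-31,31,-62,62,0,50)]
BAY=[box(-31,31,-70,70,0,.1),box(31,38,-78,78,0,45),box(-31,31,70,78,0,18),box(-31,31,-78,-70,0,18)]
def place(B,p):
    c,s=np.cos(p[2]),np.sin(p[2]); return B@np.array([[c,s,0],[-s,c,0],[0,0,1]])+[p[0],p[1],0]
S=4
def render(c,parts,p,win):
    u0,v0,w,h=win; m=np.zeros((h*S,w*S),np.uint8)
    for B in parts:
        q=((proj(c,place(B,p))+.5-[u0,v0])*S-.5)
        cv2.fillConvexPoly(m,cv2.convexHull((q*16).round().astype(np.int32)),255,shift=4)
    return cv2.resize(m,(w,h),interpolation=cv2.INTER_AREA)/255.
def mask(c,kind,win):
    u0,v0,w,h=win; im=c["img"][v0:v0+h,u0:u0+w]; hsv=cv2.cvtColor(im,cv2.COLOR_BGR2HSV)
    if kind=="green": m=cv2.inRange(hsv,(45,90,40),(80,255,255))
    else: m=cv2.inRange(hsv,(0,0,90),(180,60,255))
    m=cv2.morphologyEx(m,cv2.MORPH_CLOSE,np.ones((5,5)))if kind!="green" else m
    n,l,st,_=cv2.connectedComponentsWithStats(m); k=1+np.argmax(st[1:,4]); 
    return (l==k).astype(float)
def fit(cams,kind,p0,pad=45):
    parts=BAY if kind=="green" else RACK; data=[]
    for c in cams:
        u,v=proj(c,[p0[0],p0[1],.02])[0]; win=(max(0,int(u-pad)),max(0,int(v-pad)),2*pad,2*pad)
        data.append((c,win,mask(c,kind,win)))
    f=lambda x:sum(np.abs(render(c,parts,p0+x*[.01,.01,.1],w)-m).sum()/m.sum() for c,w,m in data)
    r=min((minimize(f,[0,0,a],method="Nelder-Mead",options=dict(initial_simplex=[[0,0,a],[.6,0,a],[0,.6,a],[0,0,a+.8]],xatol=.005,fatol=1e-5)) for a in(-1,1)),key=lambda r:r.fun)
    return p0+r.x*[.01,.01,.1],r.fun
E
cat > m.py <<'E'
from h import *
import sys
t=ctrl.camera("top");s=ctrl.camera("scene")
T=t["img"][120:270,200:380]; cv2.imwrite("pics/"+sys.argv[1]+".png",cv2.resize(T,None,fx=4,fy=4,interpolation=cv2.INTER_CUBIC))
for k,p in(("green",[.661,.196,-.06]),("white",[float(a) for a in sys.argv[2:5]])):
    for nm,cs in(("top",[t]),("scene",[s]),("both",[t,s])):
        r,e=fit(cs,k,np.array(p)); print(k,nm,r.round(4),"deg",np.degrees(r[2]).round(1),"err",round(e,3))
o=ctrl.get_obs();print(o["time_s"],np.round(o["ee_pos"],4),np.round(o["eef_rot"],3),np.round(o["force"],1),o["grip_width"])
E
python3 m.py crop1 .489 -.022 -.03
python3 - <<'E'
from h import *
c=ctrl.camera("top")
hsv=cv2.cvtColor(c["img"],cv2.COLOR_BGR2HSV);m=cv2.inRange(hsv,(45,90,40),(80,255,255))
n,l,st,ce=cv2.connectedComponentsWithStats(m)
for i in range(1,n):
    if st[i,4]>300:
        (a,(w,h),_)=cv2.minAreaRect(np.argwhere(l==i)[:,::-1].astype(np.float32));print(ce[i].round(),"rect px",round(w),round(h))
E
```

```text
green top [ 0.6612  0.1963 -0.1079] deg -6.2 err 0.033
green scene [ 0.6561  0.196  -0.1054] deg -6.0 err 0.061
green both [ 0.6591  0.1959 -0.1109] deg -6.4 err 0.172
white top [ 0.4942 -0.0205 -0.0742] deg -4.3 err 0.049
white scene [ 0.4887 -0.0222 -0.0718] deg -4.1 err 0.059
white both [ 0.4924 -0.0211 -0.0669] deg -3.8 err 0.16
1.0 [0.2186 0.5047 0.2055] [-3.142  0.     2.733] [-0.3  0.7 -0.5] 0.09370187137826072
[249. 165.] rect px 61 30
[116. 318.] rect px 39 94
[226. 324.] rect px 88 39
```

View pics/crop1.png

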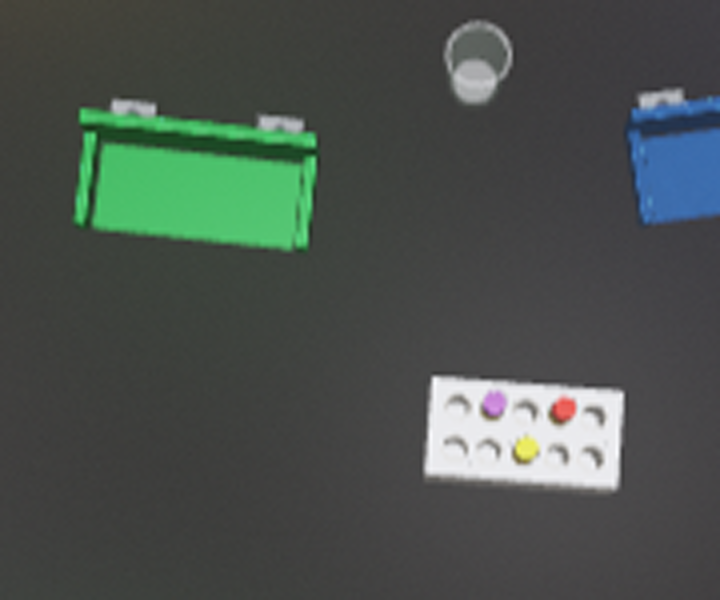

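The crop confirms A: its fit to the 156 mm model leaves 3% error, and B and C are about 1.45 times larger. A is at (0.659, 0.196, -6.2°) and the rack is at (0.4915, -0.021, -4.2°). In the bay frame the rack has to go +235 mm in y, then +142 mm in x. I'll push on its end face first, then on its long face.

carry_out([
  [0.63,[0,0,0],[0,0,0.1815]],
  [0.63,[0,0,0],[0,0,0.1815]],
  [0.63,[0,0,0],[0,0,0.1815]],
  [0.63,[0,0,0],[0,0,0.1815]],
  [0.63,[0,0,0],[0,0,0.1815]],
  [0.63,[0,0,0],[0,0,0.1815]],
  [0.63,[0,0,0],[0,0,0.1815]],
  [0.63,[-42,23.7,0],[0,0,0]],
  [0.63,[-42,23.7,0],[0,0,0]],
  [0.63,[-42,23.7,0],[0,0,0]],
])

```text
time_s: 2.3
ee_pos: [0.276, 0.3704, 0.2054]
eef_rot: [3.141, -0.0, 1.463]
force: [0.9, 0.3, 0.1]
grip_width: 0.0345
grip_force: 0.0
```

carry_out([
  [0.63,[-42,23.7,0],[0,0,0]],
  [0.63,[-42,23.7,0],[0,0,0]],
  [0.63,[-42,23.7,0],[0,0,0]],
  [0.63,[-42,23.7,0],[0,0,0]],
  [0.63,[-42,23.7,0],[0,0,0]],
  [0.63,[-42,23.7,0],[0,0,0]],
  [0.63,[-42,23.7,0],[0,0,0]],
  [0.63,[-42,23.7,0],[0,0,0]],
  [0.63,[-42,23.7,0],[0,0,0]],
  [0.63,[-42,23.7,0],[0,0,0]],
])

```text
time_s: 3.55
ee_pos: [0.4663, -0.0731, 0.2056]
eef_rot: [3.141, -0.0, 1.462]
force: [0.2, -0.1, 0.3]
grip_width: 0.0349
grip_force: 0.0
```

carry_out([
  [0.63,[-24,12,0],[0,0,0]],
  [0.63,[-24,12,0],[0,0,0]],
  [0.63,[0,0,45],[0,0,0]],
  [0.63,[0,0,45],[0,0,0]],
  [0.63,[0,0,45],[0,0,0]],
  [0.63,[0,0,35],[0,0,0]],
  [0.63,[0,0,17],[0,0,0]],
  [0.63,[0,0,0],[0,0,0]],
])

```text
time_s: 4.55
ee_pos: [0.4843, -0.1217, 0.0182]
eef_rot: [-3.14, -0.0, 1.462]
force: [-0.0, 0.4, 0.3]
grip_width: 0.0346
grip_force: 0.0
```

```bash
python3 m.py crop2 .4915 -.0213 -.073; python3 -c "
from h import *
cv2.imwrite('pics/w2.png',ctrl.camera('wrist')['img'])"
```

```text
green top [ 0.6612  0.1962 -0.1092] deg -6.3 err 0.033
green scene [ 0.6561  0.196  -0.1054] deg -6.0 err 0.063
green both [ 0.6587  0.1957 -0.1059] deg -6.1 err 0.173
white top [ 0.4939 -0.0214 -0.0824] deg -4.7 err 0.302
white scene [ 0.4885 -0.022  -0.0655] deg -3.8 err 0.06
white both [ 0.4917 -0.0219 -0.0708] deg -4.1 err 0.404
4.65 [ 0.4852 -0.122   0.0196] [3.14  0.    1.462] [ 0.5  0.3 -0.7] 0.0349358675859984
```

View pics/w2.png

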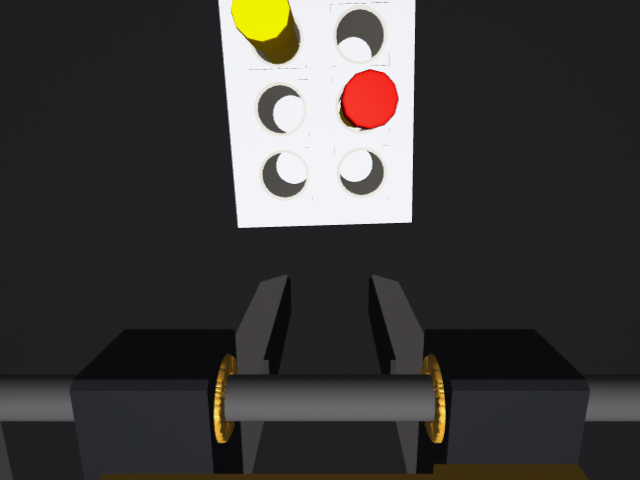

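The wrist view shows the rack's end edge at row 225, columns 238–412. The fingers straddle its middle at columns 265–395. Now pushing along +y.

carry_out([
  [0.63,[15,0,0],[0,0,0]],
  [0.63,[8,0,0],[0,0,0]],
  [0.63,[5,0,0],[0,0,0]],
  [0.63,[5,0,0],[0,0,0]],
  [0.63,[8,0,0],[0,0,0]],
  [0.63,[12,0,0],[0,0,0]],
  [0.63,[15,0,0],[0,0,0]],
  [0.63,[15,0,0],[0,0,0]],
  [0.63,[12,0,0],[0,0,0]],
  [0.63,[5,0,0],[0,0,0]],
])

```text
time_s: 5.95
ee_pos: [0.4953, -0.0216, 0.0184]
eef_rot: [-3.142, 0.0, 1.463]
force: [-0.8, -4.4, 4.5]
grip_width: 0.0349
grip_force: 2.2
```

```bash
python3 m.py crop3 .500 .044 -.105
```

```text
green top [ 0.6612  0.1962 -0.1092] deg -6.3 err 0.033
green scene [ 0.6562  0.1955 -0.1067] deg -6.1 err 0.062
green both [ 0.659   0.1959 -0.1112] deg -6.4 err 0.171
white top [ 0.5034  0.0553 -0.1451] deg -8.3 err 0.515
white scene [ 0.4981  0.0499 -0.1164] deg -6.7 err 0.165
white both [ 0.5016  0.052  -0.1563] deg -9.0 err 0.735
6.05 [ 0.4951 -0.0217  0.0182] [-3.141 -0.     1.463] [0.1 0.5 0.4] 0.03470232281969955
```

carry_out([
  [0.63,[5,0,0],[0,0,0]],
  [0.63,[10,0,0],[0,0,0]],
  [0.63,[15,0,0],[0,0,0]],
  [0.63,[15,0,0],[0,0,0]],
  [0.63,[15,0,0],[0,0,0]],
  [0.63,[15,0,0],[0,0,0]],
  [0.63,[15,0,0],[0,0,0]],
  [0.63,[15,0,0],[0,0,0]],
  [0.63,[10,0,0],[0,0,0]],
  [0.63,[5,0,0],[0,0,0]],
])

```text
time_s: 7.3
ee_pos: [0.5083, 0.0975, 0.0185]
eef_rot: [3.142, 0.0, 1.463]
force: [-0.5, -2.1, -0.1]
grip_width: 0.035
grip_force: 1.2
```

```bash
python3 m.py crop4 .517 .168 -.105; python3 -c "
from h import *
c=ctrl.camera('wrist');cv2.imwrite('pics/w4.png',np.hstack([cv2.resize(c['img'],(400,300)),cv2.resize(ctrl.camera('scene')['img'][180:360,200:440],(400,300))]))"
```

```text
green top [ 0.6614  0.1964 -0.1072] deg -6.1 err 0.049
green scene [ 0.656   0.196  -0.1145] deg -6.6 err 0.062
green both [ 0.6591  0.1962 -0.1098] deg -6.3 err 0.188
white top [ 0.51    0.1777 -0.2973] deg -17.0 err 1.034
white scene [ 0.5119  0.1698 -0.0963] deg -5.5 err 0.202
white both [ 0.5136  0.1723 -0.18  ] deg -10.3 err 1.272
7.4 [0.5084 0.0973 0.0185] [ 3.141 -0.     1.463] [ 0.6  0.2 -0.4] 0.03499517108075103
```

View pics/w4.png

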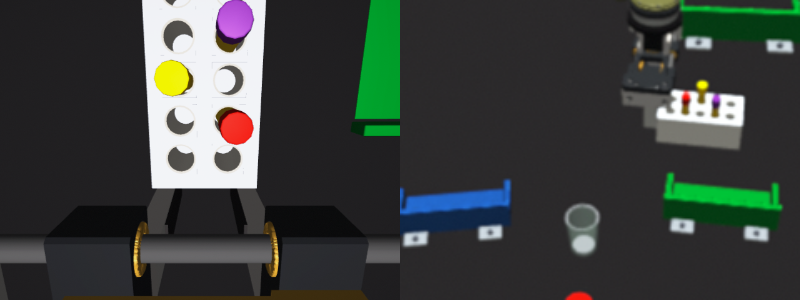

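The rack's end is flat on both fingers and square to them. There are 44 mm left in y; I'll push those, back off, lift and re-measure.

carry_out([
  [0.63,[6,0,0],[0,0,0]],
  [0.63,[12,0,0],[0,0,0]],
  [0.63,[12,0,0],[0,0,0]],
  [0.63,[8,0,0],[0,0,0]],
  [0.63,[4,0,0],[0,0,0]],
  [0.63,[2,0,0],[0,0,0]],
  [0.63,[-15,0,0],[0,0,0]],
  [0.63,[-45,0,0],[0,0,0]],
  [0.63,[0,0,-45],[0,0,0]],
  [0.63,[0,0,-55],[0,0,0]],
])

```text
time_s: 8.75
ee_pos: [0.5057, 0.0796, 0.1189]
eef_rot: [-3.139, 0.0, 1.461]
force: [0.6, -0.4, 0.0]
grip_width: 0.0345
grip_force: 0.0
```

carry_out([
  [0.3,[0,-60,-30],[0,0,0]],
  [0,[0,-60,0],[0,0,0]],
  [0,[0,-30,0],[0,0,0]],
])

```text
time_s: 9.12
ee_pos: [0.3592, 0.0963, 0.1464]
eef_rot: [3.141, -0.001, 1.462]
force: [-0.1, -0.2, 0.8]
grip_width: 0.0618
grip_force: 0.0
```

```bash
python3 m.py crop5 .516 .212 -.105
```

```text
green top [ 0.6614  0.1962 -0.1061] deg -6.1 err 0.043
green scene [ 0.6562  0.1955 -0.1067] deg -6.1 err 0.063
green both [ 0.659   0.1959 -0.1116] deg -6.4 err 0.186
white top [ 0.5213  0.214  -0.1036] deg -5.9 err 0.049
white scene [ 0.5162  0.2133 -0.1007] deg -5.8 err 0.053
white both [ 0.5197  0.2139 -0.116 ] deg -6.6 err 0.147
9.225 [0.3594 0.0964 0.1465] [ 3.141 -0.     1.463] [-0.1 -0.7  0.3] 0.0693397472879665
```

View pics/crop5.png

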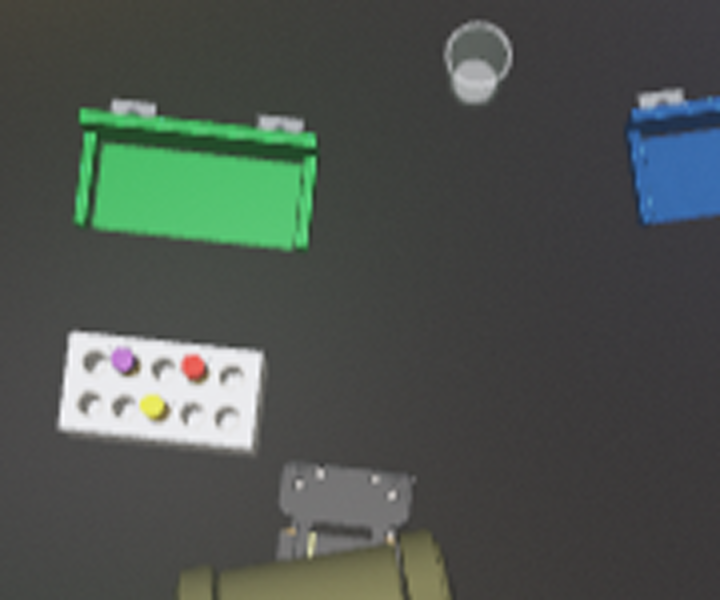

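The rack is at bay-frame x' = -141 mm, y' = +3 mm, yaw +0.2°. I'll turn the hand 90°, go behind the long face with the fingers open and descend.

carry_out([
  [0,[0,0,0],[0,0,-0.1745]],
  [0,[0,0,0],[0,0,-0.1745]],
  [0,[0,0,0],[0,0,-0.1745]],
  [0,[0,0,0],[0,0,-0.1745]],
  [0,[0,0,0],[0,0,-0.1745]],
  [0,[0,0,0],[0,0,-0.1745]],
  [0,[0,0,0],[0,0,-0.1745]],
  [0,[0,0,0],[0,0,-0.1745]],
  [0,[0,0,0],[0,0,-0.1745]],
  [0,[0,0,0],[0,0,0]],
])

```text
time_s: 10.48
ee_pos: [0.3619, 0.0964, 0.1463]
eef_rot: [3.141, -0.0, 3.031]
force: [0.3, -0.7, 0.4]
grip_width: 0.0941
grip_force: 0.0
```

carry_out([
  [0,[-27,44.5,0],[0,0,0]],
  [0,[-27,44.5,0],[0,0,0]],
  [0,[-27,44.5,0],[0,0,0]],
  [0,[0,0,40],[0,0,0]],
  [0,[0,0,40],[0,0,0]],
  [0,[0,0,30],[0,0,0]],
  [0,[0,0,18],[0,0,0]],
  [0,[0,0,0],[0,0,0]],
])

```text
time_s: 11.48
ee_pos: [0.4561, 0.2202, 0.0172]
eef_rot: [-3.14, -0.002, 3.029]
force: [-0.0, -0.3, 0.3]
grip_width: 0.094
grip_force: 0.0
```

```bash
python3 -c "
from h import *
cv2.imwrite('pics/w6.png',ctrl.camera('wrist')['img'])
o=ctrl.get_obs();p=np.array(o['ee_pos']);d=p[:2]-[.6587,.196];a=np.radians(-6.2)
print(p,o['eef_rot'],'bay',d@[np.cos(a),np.sin(a)],d@[-np.sin(a),np.cos(a)])"
```

```text
[0.45668004 0.22042908 0.0182913 ] [-3.14129575e+00 -6.91037426e-04  3.02963746e+00] bay -0.203476658802614 0.002468171081744962
```

View pics/w6.png

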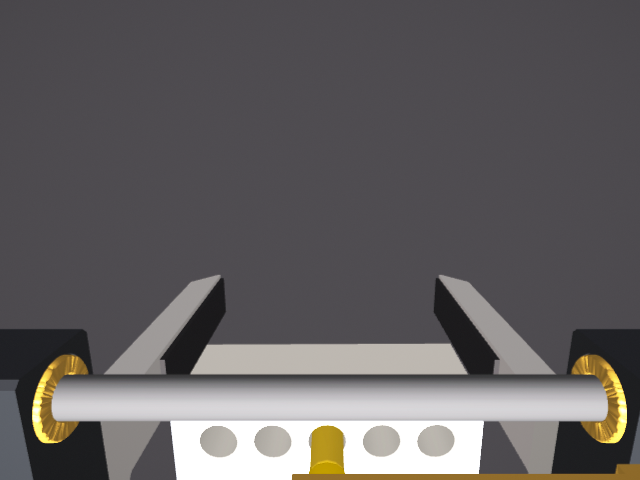

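The wrist view shows the rack's bottom edge at row 345, columns 205–450. It is centred between the open fingers, whose tips are at columns 225 and 435, row 275. Pushing in +x', stopping just short of the guides.

carry_out([
  [0,[-14,0,0],[0,0,0]],
  [0,[-5,0,0],[0,0,0]],
  [0,[-4,0,0],[0,0,0]],
  [0,[-6,0,0],[0,0,0]],
  [0,[-10,0,0],[0,0,0]],
  [0,[-14,0,0],[0,0,0]],
  [0,[-14,0,0],[0,0,0]],
  [0,[-14,0,0],[0,0,0]],
  [0,[-10,0,0],[0,0,0]],
  [0,[-4,0,0],[0,0,0]],
])

```text
time_s: 12.78
ee_pos: [0.5514, 0.2103, 0.0182]
eef_rot: [-3.142, -0.0, 3.033]
force: [-4.3, 0.3, 2.8]
grip_width: 0.0941
grip_force: 2.2
```

```bash
python3 m.py crop7 .588 .206 -.105; python3 -c "
from h import *
c=ctrl.camera('scene');i=cv2.resize(c['img'][220:360,300:480],(720,560),interpolation=cv2.INTER_CUBIC);cv2.imwrite('pics/s7.png',i)
o=ctrl.get_obs();p=np.array(o['ee_pos']);d=p[:2]-[.6587,.196];a=np.radians(-6.2)
print('bay',d@[np.cos(a),np.sin(a)],d@[-np.sin(a),np.cos(a)])"
```

```text
green top [ 0.6628  0.1961 -0.1175] deg -6.7 err 0.411
green scene [ 0.6564  0.1959 -0.1075] deg -6.2 err 0.063
green both [ 0.6604  0.1955 -0.1076] deg -6.2 err 0.582
white top [0.5743 0.1019 3.2111] deg 184.0 err 1.226
white scene [ 0.5883  0.2053 -0.1122] deg -6.4 err 0.106
white both [ 0.5882  0.1947 -0.0795] deg -4.6 err 2.506
12.875 [0.5514 0.2103 0.0183] [3.142e+00 1.000e-03 3.033e+00] [-0.4 -1.1  0.5] 0.09412384521094078
bay -0.10844222009951889 0.0026231576623678915
```

View pics/s7.png

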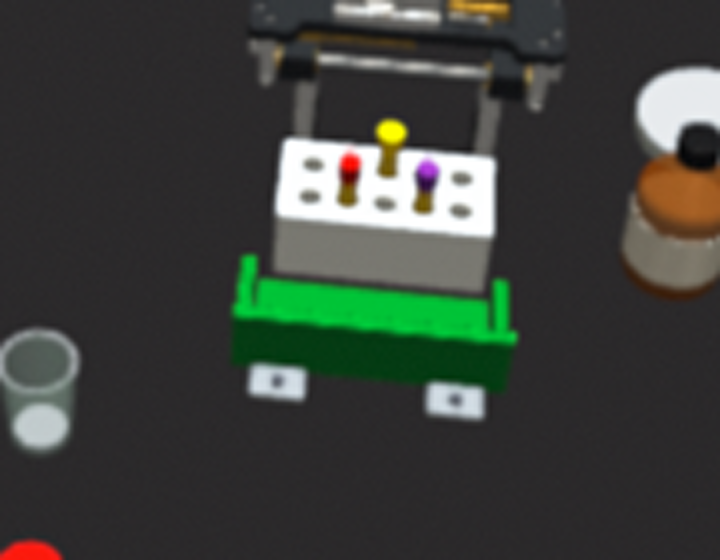

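The rack is square to the bay mouth, at y' = +2 mm with 69 mm to go. The rack in the crop at (275–495, 140–290) lies between the guide posts at (247,280) and (502,300).

carry_out([
  [0,[-5,0,0],[0,0,0]],
  [0,[-9,0,0],[0,0,0]],
  [0,[-10,0,0],[0,0,0]],
  [0,[-10,0,0],[0,0,0]],
  [0,[-10,0,0],[0,0,0]],
  [0,[-8,0,0],[0,0,0]],
  [0,[-5,0,0],[0,0,0]],
  [0,[-4,0,0],[0,0,0]],
  [0,[-3,0,0],[0,0,0]],
  [0,[-1,0,0],[0,0,0]],
])

```text
time_s: 14.18
ee_pos: [0.6156, 0.2033, 0.0184]
eef_rot: [-3.142, -0.0, 3.033]
force: [-1.3, 1.3, -0.6]
grip_width: 0.0944
grip_force: 1.0
```

carry_out([
  [0,[-1,0,0],[0,0,0]],
  [0,[-1,0,0],[0,0,0]],
])

```text
time_s: 14.42
ee_pos: [0.6175, 0.2031, 0.0184]
eef_rot: [-3.142, 0.0, 3.033]
force: [-2.2, -0.6, -1.6]
grip_width: 0.0937
grip_force: 0.8
```

carry_out([
  [0,[-1,0,0],[0,0,0]],
  [0,[-1,0,0],[0,0,0]],
])

```text
time_s: 14.68
ee_pos: [0.619, 0.2029, 0.0184]
eef_rot: [-3.141, -0.002, 3.033]
force: [-11.6, -1.3, 4.5]
grip_width: 0.0939
grip_force: 5.7
```

carry_out([
  [0,[-0.5,0,0],[0,0,0]],
  [0,[0,0,0],[0,0,0]],
])

```text
time_s: 14.92
ee_pos: [0.619, 0.2029, 0.0184]
eef_rot: [-3.141, -0.003, 3.033]
force: [-11.6, -1.2, 5.7]
grip_width: 0.0942
grip_force: 5.7
```

carry_out([
  [0,[-1,0,0],[0,0,0]],
  [0,[0,0,0],[0,0,0]],
])

```text
time_s: 15.18
ee_pos: [0.619, 0.2028, 0.0184]
eef_rot: [-3.14, -0.005, 3.034]
force: [-20.1, -2.3, 10.1]
grip_width: 0.0939
grip_force: 10.0
```

The force rises with no further movement, so the rack is against the stop. Backing off, lifting and checking.

carry_out([
  [0,[2,0,0],[0,0,0]],
  [0,[4,0,0],[0,0,0]],
  [0,[20,0,0],[0,0,0]],
  [0,[50,0,0],[0,0,0]],
  [0,[50,0,0],[0,0,0]],
  [0,[20,0,-50],[0,0,0]],
  [0,[50,0,-50],[0,0,0]],
  [0,[50,0,-50],[0,0,0]],
  [0,[30,0,0],[0,0,0]],
  [0,[0,0,0],[0,0,0]],
])

```text
time_s: 16.42
ee_pos: [0.3574, 0.2318, 0.1577]
eef_rot: [3.14, 0.002, 3.034]
force: [0.4, -0.3, 0.1]
grip_width: 0.0939
grip_force: 0.0
```

```bash
python3 m.py crop8 .6587 .196 -.105; python3 -c "
from h import *
a=ctrl.camera('scene')['img'][240:340,340:460];b=ctrl.camera('top')['img'][120:220,200:320]
cv2.imwrite('pics/f8.png',np.hstack([cv2.resize(i,(400,333),interpolation=cv2.INTER_CUBIC) for i in(a,b)]))"
```

```text
green top [ 0.663   0.1957 -0.1237] deg -7.1 err 4.834
green scene [ 0.6587  0.196  -0.1224] deg -7.0 err 0.423
green both [ 0.6626  0.1958 -0.123 ] deg -7.0 err 5.284
white top [ 0.6609  0.1985 -0.1057] deg -6.1 err 0.148
white scene [0.6259 0.2002 0.0307] deg 1.8 err 0.584
white both [ 0.6554  0.1981 -0.1118] deg -6.4 err 0.928
16.525 [0.3587 0.2315 0.157 ] [3.141e+00 1.000e-03 3.033e+00] [-0.8 -0.1  0.4] 0.09394222571362086
```

View pics/f8.png

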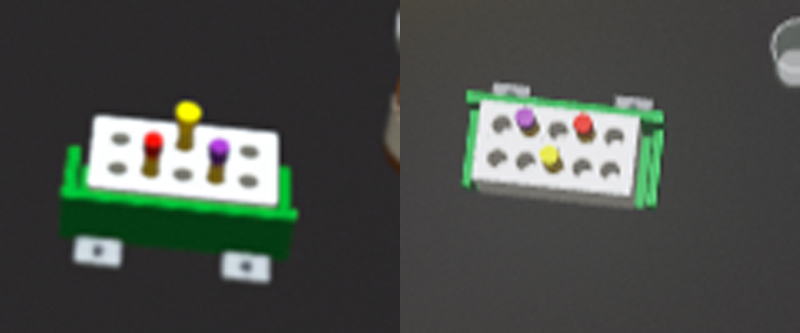

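The rack sits flat against the back stop between the guides. The top-camera fit puts it at (0.6609, 0.1985, -6.1°) against the bay's (0.6613, 0.196, -6.2°). The tubes are upright and the hand is clear.

```bash
python3 -c "
from station import ctrl
print(ctrl.hand_in())"
```

```text
the job is handed in; nothing more can be done
None
```

The white rack is in the smallest green bay with its long side flat against the back stop, all three tubes are still standing in it, the hand is clear, and the job was handed in at about 16.6 s of the 54 s allowed.

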